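# Load the plate reader and start it at the touch-free sensor

### The job

The plate reader is loaded but its drawer still stands out: gently push the drawer fully home by its front with the fingertips, leaving the plate seated in it. Then start the reading at the touch-free sensor with the blue ring: hold the fingertips about 3 cm above its dark window for a good two seconds without touching the sensor or the top of the reader, and take the hand well away again. Never bring the fingertips down over the orange-ringed sensor, which would open the drawer, and leave everything else on the bench where it is.

Things in the scene. Friction and masses are not known exactly. Their poses are not given: they have to be found in the camera images.
- drawer (a joint): How far the plate drawer of the reader stands out, in m: 0 = fully home (hard stop), 0.11 = fully out. It starts 0.065 to 0.105 out, slides with about 3 N of friction and some damping, has no spring and stays where it is left.
- drawer_front (a point): Centre of the outer face of the drawer's grey front, an upright plate 164 mm wide, 52 mm high (from 18 to 70 mm above the bench) and 22 mm thick. It moves with the drawer; this point is 44 mm above the bench. Its x axis is level and points into the reader, the way the drawer is pushed in; z is up. When home, this face stands 25 mm in front of the housing.
- drawer_seat (a point): Centre of the plate's seat in the drawer, 34 mm above the bench and 75 mm behind the outer face of the drawer front; axes as drawer_front. A 4 mm high rim round it surrounds the plate.
- plate: The 96-well plate (128 x 86 x 14 mm, off-white, 0.06 kg), lying unclamped in the drawer. Origin: centre of its underside, which rests on drawer_seat; the rim of the seat keeps it from sliding, only its weight holds it down.
- console: Upper housing of the reader, 280 mm wide, 360 deep. Origin: on the bench below the middle of its front edge; x points level into the reader, y to the left of one looking that way, z up. A flat deck, 85 mm above the bench, runs from x = 0 to about 125 mm; then a sloped display panel rises to the optics head, which starts at x = 170 mm and is 230 mm high. The drawer slides below the deck.
- start_sensor: The touch-free START sensor, with a bright blue ring 40 mm wide. Origin: centre of its dark window (25 mm wide). It is on the deck, 50 mm behind the housing's front edge, 45 mm to one side of the middle; which side differs. The window is 89 mm above the bench, 4 above the deck, and looks straight up (z). It notices fingertips pointing down within 20 mm of its centre, 5 to 55 mm above it.
- open_sensor: The like sensor with the bright orange ring (opens the drawer). Origin: centre of its window, 90 mm from the blue one on the other side of the deck. It notices fingertips over it in the same way.
- spray_bottle: White spray bottle with blue label, 72 mm across and 221 mm high, loose bystander. Origin: centre of its underside.
- tip_box: Blue pipette-tip box, 85 x 122 x 60 mm, loose bystander. Origin: centre of its underside.
- spare_plate: Spare plate with clear lid, 86 x 128 x 18 mm, loose bystander. Origin: centre of its underside.

How it is judged:
By the outcome, as a careful person would: the job done as asked, in the order asked, and still so for the second after the job is handed in, with the robot touching nothing.
It also fails if it takes over 48 s, if anything falls off the work surface, if the arm or the gripper's body presses on something with over 40 N, if the wrist force passes 120 N, or if a joint passes its speed limit or range.

### The arm

A 6-joint arm with a two-finger parallel gripper is mounted at the origin on the work surface. World frame = base frame: x ahead of the robot, y to its left, z up, the work surface at z = 0. Lengths are in m, angles in rad, forces in N, time in s.
With the tool pointing down it reaches from about 0.35 to 0.85 m from the base axis. Payload 8.1 kg.
Tool frame: the origin (TCP) lies midway between the tips of the shut fingers; the grasp point (between the pads) lies 19 mm behind it (bot.tcp_to_grasp is the distance from the TCP to the grasp point, in m); z points along the fingers, y is the line along which they close (so a half turn about z gives the same grasp; the last joint's range is limited). The gripper opens to 93 mm and grips with 3 to 60 N. Pads are 15 mm wide; open, the fingers measure 128 mm over their backs; the gripper's body (75 mm by 188 mm) begins 65 mm behind the grasp point.
Start: joints at [1.084, 0.13, 1.488, -0, 1.523, -0.085], TCP at [0.235, 0.552, 0.198] pointing down, gripper open.
Joint ranges: [-2.96, 2.96], [-0.89, 2.26], [0.02, 2.5], [-1.34, 4.48], [0, 2.73], [-2.66, 2.66]. Speed limits (rad/s): [2.39, 2.39, 2.79, 3.14, 3.14, 3.14].

### API

Orientations are given as a 3x3 rotation matrix whose columns are the frame's x, y, z axes.
In Python, from plant import bot, snapshot, look_for, mark_of gives the robot as it stands. The module is installed in compiled form; this text tells all that it offers.
- The arm moves only by the tool drive_tool, never from a script. Its argument "motion" is a list of rows, each a list of 3 entries, a list of its own where there are three numbers: the closure, from -1 (fully open) to 1 (shut), then the shift along the world's x, y, z in cm, then the turn about the world's z in degrees. In form: [[fingers, [dx, dy, dz], roll], ...]. A call has exactly 10 rows; each row is the pose to reach, as a shift and turn from the pose commanded when the call began; what a row does not reach only later rows make up. A row lasts 1/12 s, in which the tool goes at most 41.7 mm and 7.16 degrees, less where a joint would pass 70% of its speed; a pose out of reach is approached as far as the arm can. A call with a gripper value outside its range is refused whole. The fingers move at their own pace and stop on an object; "squeeze" is the grip in N (left out, the last holds). Time passes only in rows, so rows that repeat a pose let the fingers close, or fill a call up. It gives the time, the measured TCP pose, the force, the opening and the grip force at its end, in the units of the state.
- bot.get_obs(): the state, without advancing time (a new reading comes with each control period).
- snapshot(name): name is "scene" or "top" or "wrist"; returns a dict with "color" (420x560x3 uint8, blue, green, red), "K" (3x3 intrinsics, pixels), "world_from_camera" (4x4, takes a point from camera to world coordinates); the wrist camera has in their place "T_tool_cam" (4x4, takes a point from camera to tool coordinates, whose origin is the TCP and whose axes are the flange's). Camera axes: x right, y up, looking along -z (the intrinsics and any distortion apply to the point x, -y, -z); pixel columns grow to the right and rows downward; lengths in m; the calibration is good to about 2 mm. The wrist camera is an equidistant fisheye: a pixel r from the principal point sees the ray r / f radians off the axis. A picture is of the moment at which its call begins: read the wrist's pose just before it. There is no depth.
- bot.finish_job(): hands the job in; it is judged then, once.
Trained networks look in a picture, given as the dict that the camera call returned (one of the last four; its "shot" number tells which), for a name from the list of things; names that differ only in an ending like _2 or _b are one class to them, and where a whole thing is asked for, a point or a joint stands for the part that bears it (a point fixed in the world has none). Each returns a list of dicts, best first, with "conf" (0 to 1); they miss things now and then, are a little off and sometimes report something else, mostly with a low value. They report only what shows in the picture. A call takes as long as a camera call.
- look_for(picture, name): "centre" ([column, row] in pixels, amid what is visible of it).
- mark_of(picture, name): "centre" ([column, row] in pixels: a listed point, or the origin of a listed thing).
The state is a dict: "clock": time; "qpos": joint angles; "joint_vel": joint speeds; "joint_efforts": joint torques, N m; "eef_pos": TCP position; "eef_rot": TCP orientation; "contact_force": force on the tool from outside, world axes, zero at the start; "moment": the same for the moment, N m; "grip_width": finger opening in m; "grasp_force": force on a finger pad.
Only numpy, scipy, OpenCV 4.12 (cv2) and the standard library are available. Lean on these libraries where they do the work, as an engineer would, in place of code of your own. Each camera call takes 0.05 s, during which the arm holds its last target. There are 200 camera calls.

## Working session

There is one attempt and no reset: what is moved stays moved. The work goes in short steps, Python scripts to look and compute and a tool call to move; the robot and the scene stay as the last step left them, time stands still between calls to the robot, and variables do not carry over. Pictures are saved under pics/ and viewed, at most 10 in all, crops included, and the job is handed in when it is done.

Besides the shell and the picture viewer there is one more tool, called after "Emit:" as name(argument=value, ...), one argument or row to a line, values as JSON. drive_tool: Moves the arm, as the interface text tells. Its arguments: {"type":"object","properties":{"motion":{"type":"array","items":{"type":"array"}},"squeeze":{"type":"number"}},"required":["motion"]}

```bash
mkdir -p pics; cat > h.py <<'E'
import numpy as np, cv2
from plant import bot, snapshot, look_for, mark_of
def ray(p,px):
    K=p["K"];T=p["world_from_camera"]
    d=np.array([(px[0]-K[0,2])/K[0,0],-(px[1]-K[1,2])/K[1,1],-1.])
    return T[:3,3],T[:3,:3]@d
def at_z(p,px,z):
    o,d=ray(p,px); return o+d*(z-o[2])/d[2]
Z=dict(drawer_front=.044,drawer_seat=.034,plate=.034,console=0,start_sensor=.089,open_sensor=.089,spray_bottle=0,tip_box=0,spare_plate=0)
E
python3 - <<'E'
from h import *
o=bot.get_obs();print(o["clock"],o["eef_pos"],o["eef_rot"].round(2).tolist(),o["grip_width"])
ims=[]
for c in("scene","top"):
    p=snapshot(c);ims.append(p["color"]);print(c,p["world_from_camera"][:3,3].round(2))
    for n in Z:
        for m in mark_of(p,n)[:1]: print(n,np.round(m["conf"],2),np.round(m["centre"]),at_z(p,m["centre"],Z[n]).round(3))
    cv2.imwrite(f"pics/{c}.png",p["color"])
E
```

```text
0.0 [0.23433812 0.5517182  0.19733359] [[-0.92, 0.39, -0.0], [0.39, 0.92, -0.0], [0.0, -0.0, -1.0]] 0.0930504852459278
scene [ 0.72 -0.21  0.8 ]
drawer_front 0.65 [254. 277.] [0.546 0.007 0.044]
drawer_seat 0.68 [232. 322.] [ 0.553 -0.074  0.034]
plate 0.62 [232. 319.] [ 0.55  -0.07   0.034]
console 0.79 [225. 354.] [ 0.565 -0.119  0.   ]
start_sensor 0.96 [171. 353.] [ 0.512 -0.169  0.089]
open_sensor 0.91 [220. 384.] [ 0.6   -0.168  0.089]
spray_bottle 0.67 [400. 194.] [0.693 0.315 0.   ]
tip_box 0.72 [249. 123.] [0.341 0.313 0.   ]
spare_plate 0.55 [345. 140.] [0.539 0.377 0.   ]
top [0.36 0.11 0.92]
drawer_front 0.89 [337. 216.] [0.549 0.01  0.044]
drawer_seat 0.72 [371. 222.] [ 0.549 -0.07   0.034]
plate 0.56 [368. 221.] [ 0.55  -0.063  0.034]
console 0.94 [389. 225.] [ 0.553 -0.118  0.   ]
start_sensor 0.75 [425. 240.] [ 0.511 -0.173  0.089]
open_sensor 0.78 [424. 197.] [ 0.605 -0.168  0.089]
spray_bottle 0.87 [214. 148.] [0.693 0.317 0.   ]
tip_box 0.89 [188. 292.] [0.347 0.322 0.   ]
spare_plate 0.72 [181. 210.] [ 0.531  0.371 -0.   ]
```

View pics/top.png

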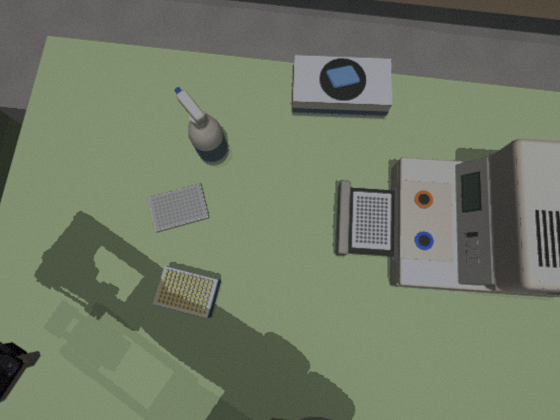

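View pics/scene.png

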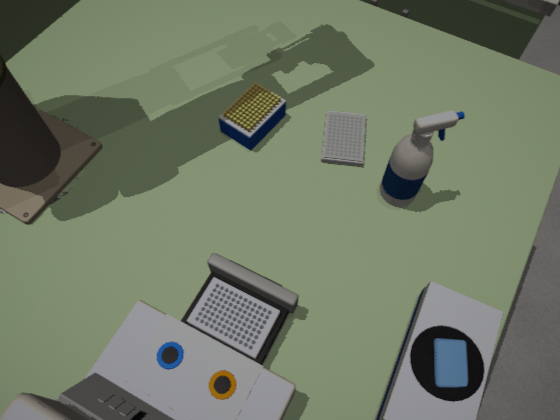

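The reader faces +y with the drawer about 0.10 m out. Blue is at (0.511, -0.171) and orange at (0.603, -0.168), so the push runs along about (0.04, -1). I'll shut the fingers and go in front of the drawer.

Emit:
drive_tool(
  motion=[
    [1, [1.6, -2.4, 0], -3.3],
    [1, [3.2, -4.8, 0], -6.6],
    [1, [4.8, -7.2, 0], -10],
    [1, [6.4, -9.6, 0], -13],
    [1, [8, -12, 0], -16.5],
    [1, [9.6, -14.4, 0], -20],
    [1, [11.2, -16.8, 0], -23],
    [1, [12.8, -19.2, 0], -26],
    [1, [14.4, -21.6, 0], -29],
    [1, [16, -24, 0], -32],
  ],
  squeeze=10,
)

```text
clock: 1.83
eef_pos: [0.3952, 0.311, 0.1985]
eef_rot: [[-0.571, 0.821, 0.0], [0.821, 0.571, 0.0], [-0.0, 0.0, -1.0]]
contact_force: [0.2, 0.0, 0.5]
grip_width: 0.0306
grasp_force: 0.0
```

Emit:
drive_tool(
  motion=[
    [1, [1.6, -2.4, 0], -3.3],
    [1, [3.2, -4.8, 0], -6.6],
    [1, [4.8, -7.2, 0], -10],
    [1, [6.4, -9.6, 0], -13],
    [1, [8, -12, 0], -16.5],
    [1, [9.6, -14.4, 0], -20],
    [1, [11.2, -16.8, 0], -23],
    [1, [12.8, -19.2, 0], -26],
    [1, [14.4, -21.6, 0], -29],
    [1, [15.2, -22, 0], -32],
  ],
)

```text
clock: 2.67
eef_pos: [0.5481, 0.0885, 0.1984]
eef_rot: [[-0.047, 0.999, 0.001], [0.999, 0.047, -0.001], [-0.001, 0.001, -1.0]]
contact_force: [0.6, 0.9, -0.6]
grip_width: 0.0004
grasp_force: 0.0
```

```bash
python3 - <<'E'
from h import *
o=bot.get_obs();R=o["eef_rot"];print(o["clock"],o["eef_pos"],R.round(3).tolist(),o["grip_width"],o["contact_force"].round(1))
p=snapshot("wrist");cv2.imwrite("pics/w1.png",p["color"]);K=p["K"];T=p["T_tool_cam"]
for n in ("drawer_front","drawer_seat","start_sensor","open_sensor"):
    for m in mark_of(p,n)[:1]:
        v=(np.array(m["centre"])-K[:2,2]);r=np.linalg.norm(v);th=r/K[0,0]
        d=np.array([v[0]/r*np.sin(th),-v[1]/r*np.sin(th),-np.cos(th)])
        c=R@T[:3,3]+o["eef_pos"];d=R@T[:3,:3]@d
        print(n,round(m["conf"],2),np.round(m["centre"]),(c+d*(Z[n]-c[2])/d[2]).round(3))
E
```

```text
2.6667 [0.54805883 0.08853707 0.19836084] [[-0.047, 0.999, 0.001], [0.999, 0.047, -0.001], [-0.001, 0.001, -1.0]] 0.0003569997970368285 [ 0.6  0.9 -0.6]
drawer_seat 0.86 [275. 297.] [ 0.553 -0.061  0.034]
```

View pics/w1.png

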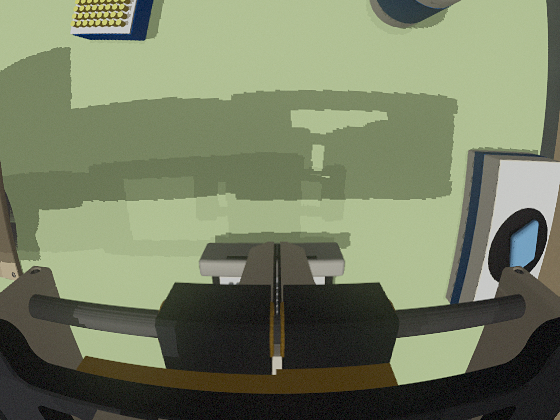

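The wrist view shows the closed fingers (col 277) centred on the drawer front (cols 200–345, row 262) and a clear bench below. I'll go down in front of it.

Emit:
drive_tool(
  motion=[
    [1, [0, 0, -2], 0],
    [1, [0, 0, -4], 0],
    [1, [0, 0, -6], 0],
    [1, [0, 0, -8], 0],
    [1, [0, 0, -10], 0],
    [1, [0, 0, -12], 0],
    [1, [0, 0, -13.5], 0],
    [1, [0, 0, -14.5], 0],
    [1, [0, 0, -15.2], 0],
    [1, [0, 0, -15.2], 0],
  ],
)

```text
clock: 3.75
eef_pos: [0.5454, 0.0928, 0.045]
eef_rot: [[-0.053, 0.999, -0.002], [0.999, 0.053, -0.0], [0.0, -0.002, -1.0]]
contact_force: [-0.6, -0.5, 0.3]
grip_width: 0.0004
grasp_force: 0.0
```

Emit:
drive_tool(
  motion=[
    [1, [0, -1, 0], 0],
    [1, [0, -2, 0], 0],
    [1, [0, -3, 0], 0],
    [1, [0, -4, 0], 0],
    [1, [0, -4.7, 0], 0],
    [1, [0, -5.2, 0], 0],
    [1, [0, -5.6, 0], 0],
    [1, [0, -6, 0], 0],
    [1, [0, -6.4, 0], 0],
    [1, [0, -6.8, 0], 0],
  ],
)

```text
clock: 4.58
eef_pos: [0.5466, 0.024, 0.0463]
eef_rot: [[-0.052, 0.999, -0.0], [0.999, 0.052, 0.0], [0.0, -0.0, -1.0]]
contact_force: [0.3, 0.8, 0.2]
grip_width: 0.0006
grasp_force: 0.0
```

Emit:
drive_tool(
  motion=[
    [1, [0, -0.2, 0], 0],
    [1, [0, -0.4, 0], 0],
    [1, [0, -0.6, 0], 0],
    [1, [0, -0.8, 0], 0],
    [1, [0.1, -1.1, 0], 0],
    [1, [0.1, -1.4, 0], 0],
    [1, [0.1, -1.7, 0], 0],
    [1, [0.1, -2.0, 0], 0],
    [1, [0.1, -2.4, 0], 0],
    [1, [0.1, -2.8, 0], 0],
  ],
)

```text
clock: 5.42
eef_pos: [0.5479, -0.004, 0.0463]
eef_rot: [[-0.052, 0.999, 0.001], [0.999, 0.052, 0.0], [0.0, 0.001, -1.0]]
contact_force: [1.4, 3.3, -2.1]
grip_width: 0.0006
grasp_force: 1.8
```

Emit:
drive_tool(
  motion=[
    [1, [0, -0.4, 0], 0],
    [1, [0, -0.8, 0], 0],
    [1, [0, -1.2, 0], 0],
    [1, [0.1, -1.6, 0], 0],
    [1, [0.1, -2, 0], 0],
    [1, [0.1, -2.4, 0], 0],
    [1, [0.1, -2.8, 0], 0],
    [1, [0.1, -3.2, 0], 0],
    [1, [0.2, -3.6, 0], 0],
    [1, [0.2, -4, 0], 0],
  ],
)

```text
clock: 6.25
eef_pos: [0.5495, -0.0442, 0.0464]
eef_rot: [[-0.052, 0.999, -0.0], [0.999, 0.052, -0.0], [0.0, -0.0, -1.0]]
contact_force: [0.1, 4.2, 1.3]
grip_width: 0.0006
grasp_force: 1.8
```

Contact is steady at about 3–4 N. I'll go on, slowing near the stop expected at y ≈ -0.086.

Emit:
drive_tool(
  motion=[
    [1, [0, -0.4, 0], 0],
    [1, [0, -0.8, 0], 0],
    [1, [0, -1.2, 0], 0],
    [1, [0.1, -1.6, 0], 0],
    [1, [0.1, -2, 0], 0],
    [1, [0.1, -2.3, 0], 0],
    [1, [0.1, -2.6, 0], 0],
    [1, [0.1, -2.9, 0], 0],
    [1, [0.1, -3.1, 0], 0],
    [1, [0.1, -3.3, 0], 0],
  ],
)

```text
clock: 7.08
eef_pos: [0.5508, -0.077, 0.0464]
eef_rot: [[-0.052, 0.999, 0.0], [0.999, 0.052, -0.0], [-0.0, 0.0, -1.0]]
contact_force: [2.5, 3.4, -1.3]
grip_width: 0.0007
grasp_force: 1.6
```

Emit:
drive_tool(
  motion=[
    [1, [0, -0.1, 0], 0],
    [1, [0, -0.2, 0], 0],
    [1, [0, -0.3, 0], 0],
    [1, [0, -0.4, 0], 0],
    [1, [0, -0.5, 0], 0],
    [1, [0, -0.6, 0], 0],
    [1, [0, -0.7, 0], 0],
    [1, [0, -0.8, 0], 0],
    [1, [0, -0.8, 0], 0],
    [1, [0, -0.8, 0], 0],
  ],
)

```text
clock: 7.92
eef_pos: [0.5505, -0.085, 0.0463]
eef_rot: [[-0.052, 0.999, -0.0], [0.999, 0.052, -0.0], [-0.0, -0.0, -1.0]]
contact_force: [1.3, 2.4, 0.4]
grip_width: 0.0003
grasp_force: 0.9
```

Emit:
drive_tool(
  motion=[
    [1, [0, -0.05, 0], 0],
    [1, [0, -0.1, 0], 0],
    [1, [0, -0.15, 0], 0],
    [1, [0, -0.2, 0], 0],
    [1, [0, -0.25, 0], 0],
    [1, [0, -0.3, 0], 0],
    [1, [0, -0.35, 0], 0],
    [1, [0, -0.4, 0], 0],
    [1, [0, -0.4, 0], 0],
    [1, [0, -0.4, 0], 0],
  ],
)

```text
clock: 8.75
eef_pos: [0.5505, -0.0855, 0.0463]
eef_rot: [[-0.053, 0.999, -0.001], [0.999, 0.053, 0.005], [0.005, -0.0, -1.0]]
contact_force: [0.3, 16.5, 4.2]
grip_width: 0.0005
grasp_force: 8.2
```

The hand stopped at y = -0.0855 with 16 N, so the drawer is on its hard stop. I'll back off straight, rise and check.

Emit:
drive_tool(
  motion=[
    [1, [0, 0.4, 0], 0],
    [1, [0, 1, 0], 0],
    [1, [0, 2, 0], 0],
    [1, [0, 4, 0], 0],
    [1, [0, 6, 0], 0],
    [1, [0, 6, 3], 0],
    [1, [0, 6, 6], 0],
    [1, [0, 6, 9], 0],
    [1, [0, 6, 12], 0],
    [1, [0, 6, 12], 0],
  ],
)

```text
clock: 9.58
eef_pos: [0.5542, -0.0291, 0.1738]
eef_rot: [[-0.052, 0.999, 0.01], [0.999, 0.052, -0.002], [-0.003, 0.01, -1.0]]
contact_force: [1.4, -0.0, 0.8]
grip_width: 0.0006
grasp_force: 0.0
```

```bash
python3 - <<'E'
from h import *
print(bot.get_obs()["eef_pos"])
for c in("top","scene"):
    p=snapshot(c)
    for n in ("drawer_front","console","plate","start_sensor","open_sensor"):
        for m in mark_of(p,n)[:1]: print(c,n,round(m["conf"],2),np.round(m["centre"]),at_z(p,m["centre"],Z[n]).round(3))
    cv2.imwrite(f"pics/{c}2.png",p["color"])
E
```

```text
[ 0.55420535 -0.02906628  0.17379686]
top console 0.93 [390. 222.] [ 0.56  -0.119  0.   ]
top plate 0.46 [191. 292.] [0.347 0.308 0.034]
top start_sensor 0.52 [422. 239.] [ 0.513 -0.167  0.089]
top open_sensor 0.56 [425. 199.] [ 0.6   -0.169  0.089]
scene drawer_front 0.73 [224. 326.] [ 0.548 -0.089  0.044]
scene console 0.38 [253. 124.] [0.349 0.316 0.   ]
scene start_sensor 0.57 [168. 357.] [ 0.512 -0.176  0.089]
scene open_sensor 0.8 [222. 387.] [ 0.605 -0.17   0.089]
```

View pics/top2.png

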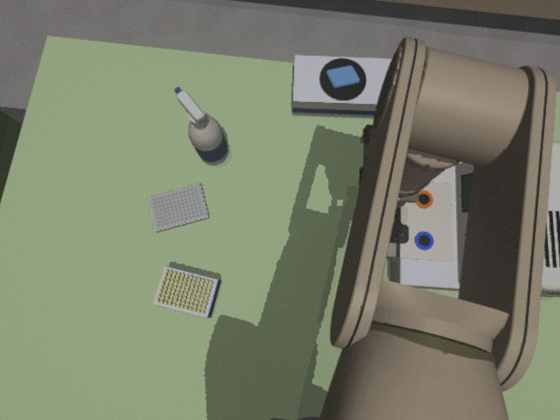

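View pics/scene2.png

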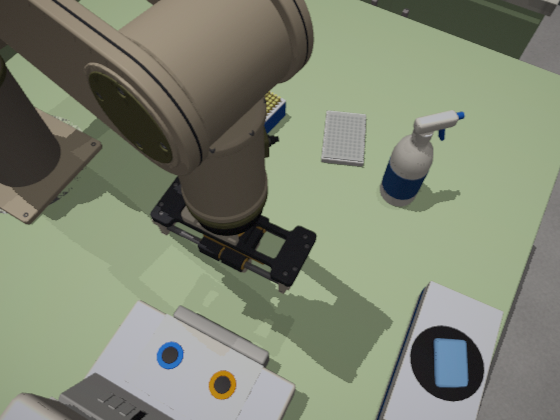

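The scene view shows the drawer home: its front sits parallel and close to the housing (line from 178,313 to 265,355). Blue is at pixel (170,355), orange at (222,385). I'll move sideways first, then in over blue at height.

Emit:
drive_tool(
  motion=[
    [1, [-2, 0, 0.5], 0],
    [1, [-4, 0, 1], 0],
    [1, [-4, -2, 1], 0],
    [1, [-4, -4, 1], 0],
    [1, [-4, -6, 1], 0],
    [1, [-4, -8, 1], 0],
    [1, [-4, -10, 1], 0],
    [1, [-4, -12, 1], 0],
    [1, [-4, -13.5, 1], 0],
    [1, [-4, -14.3, 1], 0],
  ],
)

```text
clock: 11.02
eef_pos: [0.5104, -0.1735, 0.1762]
eef_rot: [[-0.051, 0.999, -0.0], [0.999, 0.051, -0.0], [-0.0, -0.0, -1.0]]
contact_force: [-0.0, 0.0, 0.1]
grip_width: 0.0008
grasp_force: 0.0
```

```bash
python3 - <<'E'
from h import *
p=snapshot("scene");o=bot.get_obs();print(o["clock"],o["eef_pos"])
T=p["world_from_camera"];K=p["K"]
for q in (o["eef_pos"],[.512,-.172,.089]):
    c=np.linalg.inv(T)@np.r_[q,1];print(K[0,0]*c[0]/-c[2]+K[0,2],K[1,1]*-c[1]/-c[2]+K[1,2])
hsv=cv2.cvtColor(p["color"],cv2.COLOR_BGR2HSV)
m=cv2.inRange(hsv,(105,180,120),(125,255,255));m[:, 300:]=0;m[:300]=0
ys,xs=np.nonzero(m);print(len(xs),xs.min(),xs.max(),ys.min(),ys.max())
cv2.imwrite("pics/s3.png",cv2.resize(p["color"][240:420,60:300],None,fx=3,fy=3))
E
```

```text
11.0667 [ 0.5103725  -0.1740329   0.17618343]
153.78481615396566 341.737389437807
169.24020787458318 354.67667545516974Traceback (most recent call last):
  File "<stdin>", line 8, in <module>
    return umr_minimum(a, axis, None, out, keepdims, initial, where)
ValueError: zero-size array to reduction operation minimum which has no identity
```

TCP is within about 3 mm of the blue window centre. I'll lower to 3 cm above it and hold.

Emit:
drive_tool(
  motion=[
    [1, [0.1, 0.2, -1], 0],
    [1, [0.1, 0.2, -2], 0],
    [1, [0.1, 0.2, -3], 0],
    [1, [0.1, 0.2, -4], 0],
    [1, [0.1, 0.2, -4.8], 0],
    [1, [0.1, 0.2, -5.4], 0],
    [1, [0.1, 0.2, -5.7], 0],
    [1, [0.1, 0.2, -5.7], 0],
    [1, [0.1, 0.2, -5.7], 0],
    [1, [0.1, 0.2, -5.7], 0],
  ],
)

```text
clock: 11.9
eef_pos: [0.512, -0.17, 0.12]
eef_rot: [[-0.052, 0.999, 0.001], [0.999, 0.052, -0.0], [-0.0, 0.001, -1.0]]
contact_force: [-0.2, 0.7, 0.1]
grip_width: 0.0002
grasp_force: 0.0
```

Emit:
drive_tool(
  motion=[
    [1, [0, 0, 0], 0],
    [1, [0, 0, 0], 0],
    [1, [0, 0, 0], 0],
    [1, [0, 0, 0], 0],
    [1, [0, 0, 0], 0],
    [1, [0, 0, 0], 0],
    [1, [0, 0, 0], 0],
    [1, [0, 0, 0], 0],
    [1, [0, 0, 0], 0],
    [1, [0, 0, 0], 0],
  ],
)

```text
clock: 12.73
eef_pos: [0.5116, -0.1698, 0.1193]
eef_rot: [[-0.052, 0.999, -0.0], [0.999, 0.052, -0.0], [-0.0, -0.0, -1.0]]
contact_force: [0.1, 0.1, -0.4]
grip_width: 0.0003
grasp_force: 0.0
```

```bash
python3 - <<'E'
from h import *
for c in("top","scene","wrist"):
    p=snapshot(c); cv2.imwrite(f"pics/{c}4.png",p["color"])
o=bot.get_obs();print(o["clock"],o["eef_pos"],o["contact_force"])
E
```

```text
12.8833 [ 0.51158438 -0.16977797  0.11931263] [ 0.71074459 -0.45819509 -0.64692481]
```

View pics/wrist4.png

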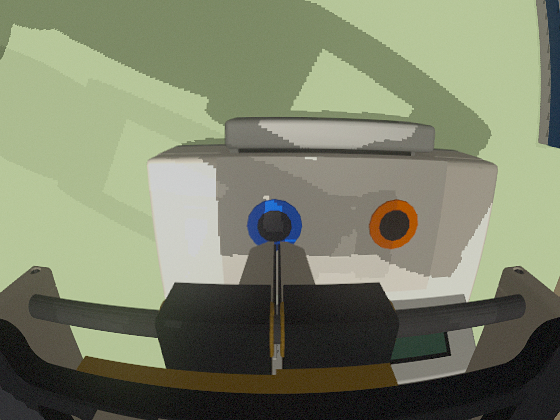

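The wrist view shows the blue ring at (274,225) right in line with the fingertips, orange well aside at (394,224), and the drawer front home and parallel. I'll check the offset and keep holding.

```bash
python3 - <<'E'
from h import *
o=bot.get_obs();R=o["eef_rot"];p=snapshot("wrist");K=p["K"];T=p["T_tool_cam"]
v=np.array([274,226])-K[:2,2];r=np.linalg.norm(v);th=r/K[0,0]
d=R@T[:3,:3]@np.array([v[0]/r*np.sin(th),-v[1]/r*np.sin(th),-np.cos(th)]);c=R@T[:3,3]+o["eef_pos"]
print((c+d*(.089-c[2])/d[2]).round(4),o["eef_pos"])
E
```

```text
[ 0.5097 -0.1696  0.089 ] [ 0.51158438 -0.16977797  0.11931263]
```

Emit:
drive_tool(
  motion=[
    [1, [0, 0, 0], 0],
    [1, [0, 0, 0], 0],
    [1, [0, 0, 0], 0],
    [1, [0, 0, 0], 0],
    [1, [0, 0, 0], 0],
    [1, [0, 0, 0], 0],
    [1, [0, 0, 0], 0],
    [1, [0, 0, 0], 0],
    [1, [0, 0, 0], 0],
    [1, [0, 0, 0], 0],
  ],
)

```text
clock: 13.77
eef_pos: [0.5116, -0.1698, 0.1194]
eef_rot: [[-0.052, 0.999, 0.0], [0.999, 0.052, -0.0], [-0.0, 0.0, -1.0]]
contact_force: [0.6, -0.2, 0.6]
grip_width: 0.0005
grasp_force: 0.0
```

Emit:
drive_tool(
  motion=[
    [1, [0, 0, 0], 0],
    [1, [0, 0, 0], 0],
    [1, [0, 0, 0], 0],
    [1, [0, 0, 0], 0],
    [1, [0, 0, 0], 0],
    [1, [0, 0, 0], 0],
    [1, [0, 0, 0], 0],
    [1, [0, 0, 0], 0],
    [1, [0, 0, 0], 0],
    [1, [0, 0, 0], 0],
  ],
)

```text
clock: 14.6
eef_pos: [0.5116, -0.1698, 0.1193]
eef_rot: [[-0.052, 0.999, -0.0], [0.999, 0.052, 0.0], [0.0, -0.0, -1.0]]
contact_force: [0.1, -0.5, 0.0]
grip_width: 0.0004
grasp_force: 0.0
```

The offset is only 2 mm, and the hold has lasted about 2.8 s. One half-call more, then up and away toward the front.

Emit:
drive_tool(
  motion=[
    [1, [0, 0, 0], 0],
    [1, [0, 0, 0], 0],
    [1, [0, 0, 1], 0],
    [1, [0, 0, 3], 0],
    [1, [0, 0, 6], 0],
    [1, [0, 1, 8], 0],
    [1, [0, 4, 9], 0],
    [1, [0, 7, 9], 0],
    [1, [0, 10, 9], 0],
    [1, [0, 13, 9], 0],
  ],
)

```text
clock: 15.43
eef_pos: [0.5118, -0.0387, 0.2108]
eef_rot: [[-0.051, 0.999, 0.002], [0.999, 0.051, -0.0], [-0.0, 0.002, -1.0]]
contact_force: [0.0, 0.9, 0.4]
grip_width: 0.0005
grasp_force: 0.0
```

Emit:
drive_tool(
  motion=[
    [1, [-1, 3, 0], 0],
    [1, [-2, 6, 0], 0],
    [1, [-3, 9, 0], 0],
    [1, [-4, 12, 0], 0],
    [1, [-5, 14, 0], 0],
    [1, [-6, 16, 0], 0],
    [1, [-6, 17, 0], 0],
    [1, [-6, 17, 0], 0],
    [1, [-6, 17, 0], 0],
    [1, [-6, 17, 0], 0],
  ],
)

```text
clock: 16.27
eef_pos: [0.4522, 0.1294, 0.2095]
eef_rot: [[-0.052, 0.999, 0.0], [0.999, 0.052, -0.0], [-0.001, 0.0, -1.0]]
contact_force: [-0.3, 0.0, 0.0]
grip_width: 0.0006
grasp_force: 0.0
```

```bash
python3 - <<'E'
from h import *
p=snapshot("scene");cv2.imwrite("pics/end.png",p["color"]);o=bot.get_obs();print(o["clock"],o["eef_pos"],o["contact_force"])
E
```

```text
16.3167 [0.45212358 0.12922995 0.20941113] [ 0.76787557  0.73130532 -0.01956688]
```

View pics/end.png

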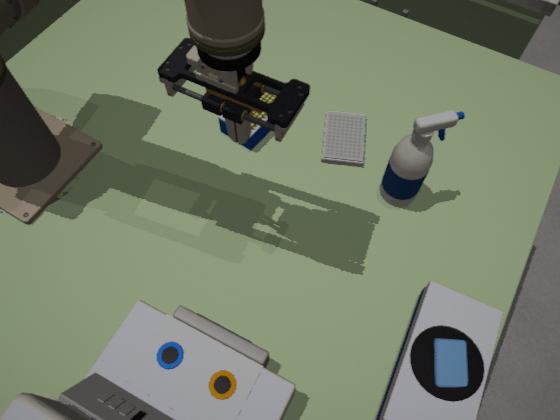

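The drawer is still home (front from 178,313 to 265,355), the bystanders are where they were, and the hand is clear.

```bash
python3 -c "
from plant import bot
print(bot.finish_job())"
```

```text
the job is handed in; nothing more can be done
None
```

I pushed the drawer onto its hard stop, held the fingertips about 3 cm above the blue START sensor for about 2.8 s, took the hand well away and handed the job in at about 16 s; I couldn't see the plate once the drawer was home, and no verdict came back.

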